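# Set the three code drums on a garage tool case and slide its bolt open

## Task

Unlock the tool case on the bench: turn the three code drums until, from the robot's left to its right, yellow, blue and red lie squarely on top, while the bolt is still shut. Then gently slide the orange-knobbed bolt to the robot's right as far as it goes, without forcing it. Leave the sander, the bit tray and the drill where they are.

Things in the scene. Friction and masses are not known exactly. Their poses are not given: they have to be found in the camera images.
- case: grey tool case fixed to the bench, 260 (x) by 310 (y) by 100 mm high (flat top at z = 100 mm). Origin on the bench under the middle of the drum axle; +x away from the robot, +y to the robot's left, z up. Spans x -172 to +88, y +-155 mm. Three star drums stand half out of the top on one axle along y at x = 0, z = 105 mm; axle end blocks at y = +-131 rise 27 mm above the top.
- drum_left (a joint): turning angle of the left code drum (rad, endless, no clicks). 0 or any whole turns = yellow squarely on top; growing angle carries the top away from the robot (case +x). Centre at case (0, +75, 105) mm, 36 mm wide in y plus a 10 mm disc on its +y side. Stays where left; a push of about 1 to 2 N on a rib turns it; may coast if flicked.
- drum_middle (a joint): turning angle of the middle code drum (rad, endless, no clicks). 0 or any whole turns = blue squarely on top; growing angle carries the top away from the robot (case +x). Centre at case (0, 0, 105) mm, 36 mm wide in y plus a 10 mm disc on its +y side. Stays where left; a push of about 1 to 2 N on a rib turns it; may coast if flicked.
- drum_right (a joint): turning angle of the right code drum (rad, endless, no clicks). 0 or any whole turns = red squarely on top; growing angle carries the top away from the robot (case +x). Centre at case (0, -75, 105) mm, 36 mm wide in y plus a 10 mm disc on its +y side. Stays where left; a push of about 1 to 2 N on a rib turns it; may coast if flicked.
- drum_left_code (a point): centre of the yellow field of the left drum, 34 mm from the axle, z axis outward. Six 36 mm fields 60 deg apart: with yellow on top, going over the +x side come red, green, blue, black, white. Midway between fields, six grey ribs 8 mm thick reach 62 mm from the axle: push a rib in x with shut fingertips about 42 mm above the axle, lift, take the next.
- drum_middle_code (a point): centre of the blue field of the middle drum, 34 mm from the axle, z axis outward. Six 36 mm fields 60 deg apart: with blue on top, going over the +x side come black, white, yellow, red, green. Midway between fields, six grey ribs 8 mm thick reach 62 mm from the axle: push a rib in x with shut fingertips about 42 mm above the axle, lift, take the next.
- drum_right_code (a point): centre of the red field of the right drum, 34 mm from the axle, z axis outward. Six 36 mm fields 60 deg apart: with red on top, going over the +x side come green, blue, black, white, yellow. Midway between fields, six grey ribs 8 mm thick reach 62 mm from the axle: push a rib in x with shut fingertips about 42 mm above the axle, lift, take the next.
- bolt: sliding bolt on the case top: plate 34 (x) by 60 (y) by 8 mm with an upright orange knob 30 (x) by 20 (y) mm, top 45 mm above the case top. Origin on the case top under the knob; at case (-130, 20, 100) mm shut; slides 40 mm to case -y (robot's right) to a hard stop. Drag about 3 N, stays where left. Jams after 6 mm if a drum is over 0.2 rad off. More than 50 N of push is forcing.
- sander: yellow and black orbital sander standing on its round pad, 124 mm across, 122 mm high; origin under its centre. Bystander.
- tray: open two-part wooden tray with drill bits, 100 by 190 by 40 mm; origin under its centre. Bystander.
- drill: cordless drill standing on its black battery (75 by 115 mm), lime-green motor body on top, about 170 mm high; origin under the battery's centre. Bystander.

How it is judged:
On the way:
1. yellow, blue and red are on top of the left, middle and right drum (each within 0.2 rad) with the bolt still shut (moved less than 10 mm) (angle between each of drum_left_code, drum_middle_code, drum_right_code's own z axis and vertical below 0.2 rad and y of bolt in the frame of case above 0.01 m), for 0.2 s.
At the end, for the whole second after the job is handed in: the bolt is open, within 4 mm of its hard stop, and at rest; the code colours yellow, blue, red are still on top, each within 0.2 rad; the bystanders have not been moved by more than 30 mm (angle between each of drum_left_code, drum_middle_code, drum_right_code's own z axis and vertical below 0.2 rad and y of bolt in the frame of case below -0.016 m and linear speed of bolt below 0.005 m/s); the robot touches nothing.
It fails at once if the bolt is forced (finger force over 50 N) (contact force between the fingers and bolt above 50 N).
It fails at once if the sander is moved by more than 30 mm or tipped (distance of sander from where it was at the start of the episode above 0.03 m or angle between sander's own z axis and vertical above 0.3 rad).
It fails at once if the tray is moved by more than 30 mm or tipped (distance of tray from where it was at the start of the episode above 0.03 m or angle between tray's own z axis and vertical above 0.3 rad).
It fails at once if the drill is moved by more than 30 mm or tipped (distance of drill from where it was at the start of the episode above 0.03 m or angle between drill's own z axis and vertical above 0.3 rad).
It also fails if it takes over 72 s, if anything falls off the work surface, if the arm or the gripper's body presses on something with over 40 N, if the wrist force passes 120 N, or if a joint passes its speed limit or range.

## Robot

A 7-joint arm with a two-finger parallel gripper is mounted at the origin on the work surface. World frame = base frame: x ahead of the robot, y to its left, z up, the work surface at z = 0. Lengths are in m, angles in rad, forces in N, time in s.
With the tool pointing down it reaches from about 0.35 to 0.9 m from the base axis. Payload 8.1 kg.
Tool frame: the origin (TCP) lies midway between the tips of the shut fingers; the grasp point (between the pads) lies 19 mm behind it (arm.pinch_z is the distance from the TCP to the grasp point, in m); z points along the fingers, y is the direction in which the jaws open and shut (so a half turn about z gives the same grasp; the last joint's range is limited). The gripper opens to 92 mm and grips with 3 to 60 N. Pads are 19 mm wide; open, the fingers measure 130 mm over their backs; the gripper's body (75 mm by 190 mm) begins 47 mm behind the grasp point.
Start: joints at [-1.245, 0.434, 0.025, 1.573, -0.012, 1.134, -0.075], TCP at [0.26, 0.568, 0.207] pointing down, gripper open.
Joint ranges: [-2.62, 2.62], [-0.44, 2.09], [-1.27, 1.32], [0.08, 2.57], [-1.32, 4.46], [0.12, 2], [-2.74, 2.74]. Speed limits (rad/s): [2.22, 2.22, 3.01, 3.01, 3.14, 3.14, 3.14].

## Interface

Orientations are given as a rotation vector (axis times angle).
In Python, from cell import arm, eyes gives the robot as it stands.
- The arm moves only by the tool apply_moves, never from a script. Its argument "targets" is one flat list of numbers, 5 for each row, row after row: the closure, from 0 (fully open) to 1 (shut), then the shift along the tool's x, y, z each as a share of 40 cm, from -1 to 1, then the turn about the tool's z as a share of pi/2 rad, from -1 to 1. A call has 1 to 20 rows; each row shifts and turns the commanded pose from where the row before left it, along the tool's axes as they then stand; what a row does not reach is not made up. A row lasts 1/8 s, in which the tool goes at most 62.5 mm and 10.7 degrees, less where a joint would pass 70% of its speed; a pose out of reach is approached as far as the arm can. A call with a number of a shift or a turn outside -1 to 1 is refused whole. A call with a gripper value outside its range is refused whole. The fingers move at their own pace and stop on an object; "grip_force" is the grip in N (left out, the last holds). Time passes only in rows, so rows that do not move let the fingers close. It gives the time, the measured TCP pose, the force and the opening at its end, in the units of the state.
- arm.observe(): the state, without advancing time (a new reading comes with each control period).
- eyes.get_image(name): name is "scene" or "top"; returns the picture (420x560x3 uint8, red, green, blue); there is no depth.
- eyes.camera_params(name): a dict with "camera_matrix" (3x3 intrinsics, pixels), "xyz" and "attitude" of the camera in the world. Camera axes: x right, y down, z forward; pixel columns grow to the right and rows downward; lengths in m; the calibration is good to about 2 mm. A picture is of the moment at which its call begins. camera_params takes no time and is no camera call.
- arm.sign_off(): hands the job in, once; it reports no verdict.
The state is a dict: "clock": time; "joints": joint angles; "dq": joint speeds; "joint_efforts": joint torques, N m; "position": TCP position; "ee_rot": TCP orientation; "force": force on the tool from outside, world axes, zero at the start; "ft_torque": the same for the moment, N m; "width": opening from 0.0 (shut) to 1.0 (fully open).
Only numpy, scipy, OpenCV 4.12 (cv2) and the standard library are available. Lean on these libraries where they do the work, as an engineer would, in place of code of your own. Each camera call takes 0.05 s, during which the arm holds its last target.

## Working session

There is one attempt and no reset: what is moved stays moved. The work goes in short steps, Python scripts to look and compute and a tool call to move; the robot and the scene stay as the last step left them, time stands still between calls to the robot, and variables do not carry over. Pictures are saved under pics/ and viewed, and the job is handed in when it is done.

Besides the shell and the picture viewer there is one more tool, called as name(argument=value, ...), one argument or row to a line, values as JSON. apply_moves: Moves the arm, as the interface text tells. Its arguments: {"type":"object","properties":{"targets":{"type":"array"},"grip_force":{"type":"number"}},"required":["targets"]}

```bash
mkdir -p pics; ls; python3 - <<'E'
from cell import arm, eyes
import cv2
for n in ("scene","top"):
    im=eyes.get_image(n); cv2.imwrite(f"pics/{n}0.png",im[:,:,::-1])
    print(n,eyes.camera_params(n))
print(arm.observe())
E
```

```text
pics
scene {'camera_matrix': array([[407.18129936,   0.        , 281.00923392],
       [  0.        , 407.18129936, 209.43036217],
       [  0.        ,   0.        ,   1.        ]]), 'xyz': array([ 0.9424789 , -0.79187839,  0.74095685]), 'attitude': array([-2.13448749, -0.5064332 ,  0.25563171])}
top {'camera_matrix': array([[493.07864668,   0.        , 288.77070701],
       [  0.        , 493.07864668, 207.58842821],
       [  0.        ,   0.        ,   1.        ]]), 'xyz': array([ 0.35564301, -0.02487419,  1.36301119]), 'attitude': array([-2.12347962,  2.15944988, -0.16464294])}
{'clock': 0.1, 'joints': array([-1.24460626,  0.435173  ,  0.02499925,  1.5740062 , -0.01158977,
        1.13398327, -0.07509332]), 'dq': array([-0.00018329, -0.00050622, -0.00035044, -0.00310211, -0.00019393,
        0.00054253, -0.0011559 ]), 'joint_efforts': array([ 2.70418532e-03, -6.69121742e+01,  9.87744704e-01, -3.15149474e+01,
       -6.05996582e-02,  3.74534167e-02,  2.80960160e-05]), 'position': array([0.25972357, 0.56794864, 0.20581149]), 'ee_rot': array([-6.68486026e-01, -3.06948746e+00,  2.22503758e-03]), 'force': array([-0.52420645,  0.11543993,  0.09255791]), 'ft_torque': array([-0.00445432,  0.03223576, -0.02755787]), 'width': 1.0007070846408734}
```

View pics/scene0.png

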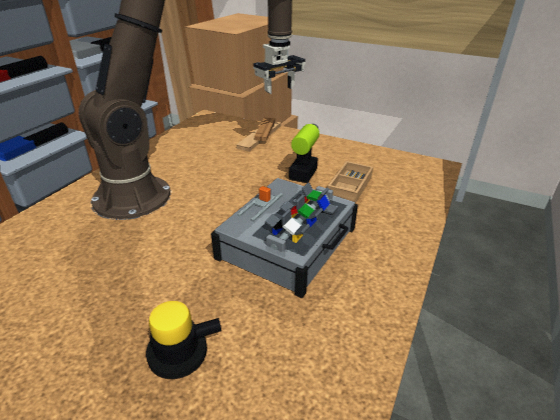

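View pics/top0.png

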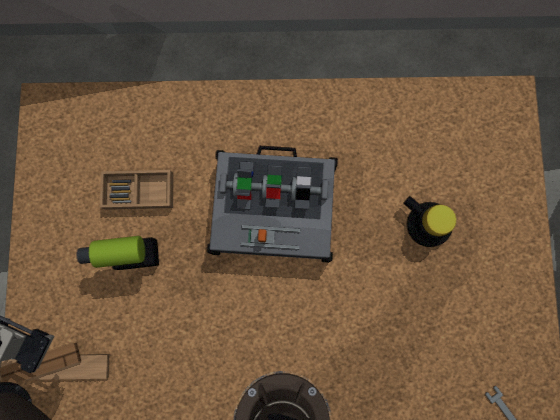

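The top view shows the case around (273,205), drums at (244,187), (273,187) and (303,188), the bolt knob at (263,236), the sander to the right, and the tray and drill to the left. Next I'll enlarge the crops.

```bash
python3 - <<'E'
import cv2
a=cv2.imread("pics/top0.png")[140:270,200:350]; cv2.imwrite("pics/topc.png",cv2.resize(a,None,fx=5,fy=4.5 if 0 else 4.6,interpolation=cv2.INTER_CUBIC)[:600])
b=cv2.imread("pics/scene0.png")[170:300,205:370]; cv2.imwrite("pics/scenec.png",cv2.resize(b,None,fx=4.6,fy=4.6,interpolation=cv2.INTER_CUBIC))
E
cat > h.py <<'E'
import numpy as np, cv2
from scipy.spatial.transform import Rotation as R
from cell import arm, eyes
def cam(n):
    p=eyes.camera_params(n); return p["camera_matrix"],p["xyz"],R.from_rotvec(p["attitude"]).as_matrix()
def ray(n,px,z):
    K,c,A=cam(n); d=A@np.linalg.inv(K)@np.array([px[0],px[1],1.]); return c+d*(z-c[2])/d[2]
def proj(n,X):
    K,c,A=cam(n); q=K@A.T@(np.asarray(X)-c); return q[:2]/q[2]
E
python3 - <<'E'
from h import *
im=cv2.imread("pics/top0.png"); h=cv2.cvtColor(im,cv2.COLOR_BGR2HSV)
m=cv2.inRange(h,(5,180,120),(14,255,255)); m[:,:230]=0;m[:,300:]=0;m[:220]=0;m[255:]=0
ys,xs=np.nonzero(m);print("knob",xs.mean(),ys.mean(),len(xs),ray("top",(xs.mean(),ys.mean()),.145))
print(cam("top")[2])
for p in [(216,152),(335,159),(331,259),(211,252),(222,187),(326,189)]: print(p,ray("top",p,.1),ray("top",p,.127))
for p in [(440,220)]:print("sander",ray("top",p,.122))
for p in [(118,250)]:print("drill",ray("top",p,.17))
E
```

```text
knob 261.8030303030303 234.3939393939394 66 [0.47799111 0.04156534 0.145     ]
[[-0.01669349 -0.98810079  0.1528992 ]
 [-0.99985977  0.01670071 -0.00123712]
 [-0.00133112 -0.15289841 -0.98824102]]
(216, 152) [0.70269382 0.16304582 0.1       ] [0.69527475 0.15902856 0.127     ]
(335, 159) [ 0.67837421 -0.15026202  0.1       ] [ 0.67147503 -0.14758154  0.127     ]
(331, 259) [ 0.41656617 -0.13193166  0.1       ] [ 0.41526379 -0.12964304  0.127     ]
(211, 252) [0.43952497 0.17428436 0.1       ] [0.43773178 0.17002685 0.127     ]
(222, 187) [0.60835135 0.14683677 0.1       ] [0.60294908 0.14316602 0.127     ]
(326, 189) [ 0.59844199 -0.12431308  0.1       ] [ 0.59325156 -0.12218732  0.127     ]
sander [ 0.50932512 -0.40934203  0.122     ]
drill [0.44347473 0.38810337 0.17      ]
```

View pics/topc.png

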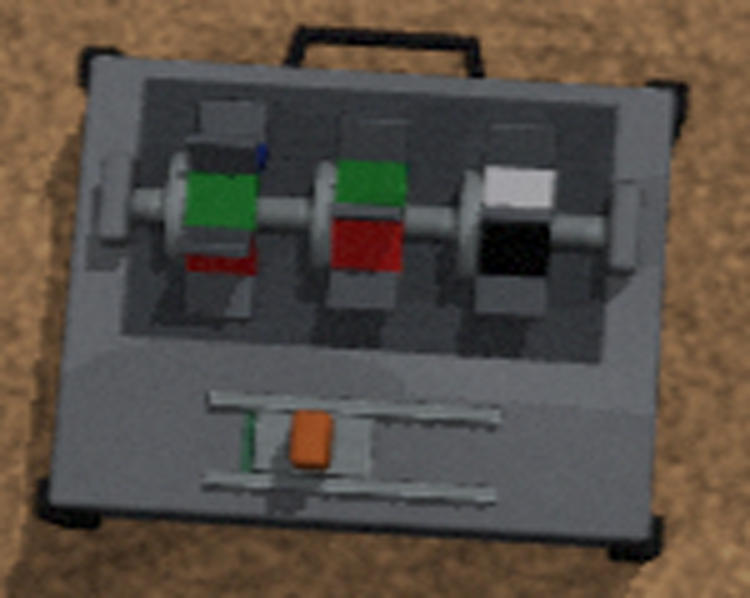

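View pics/scenec.png

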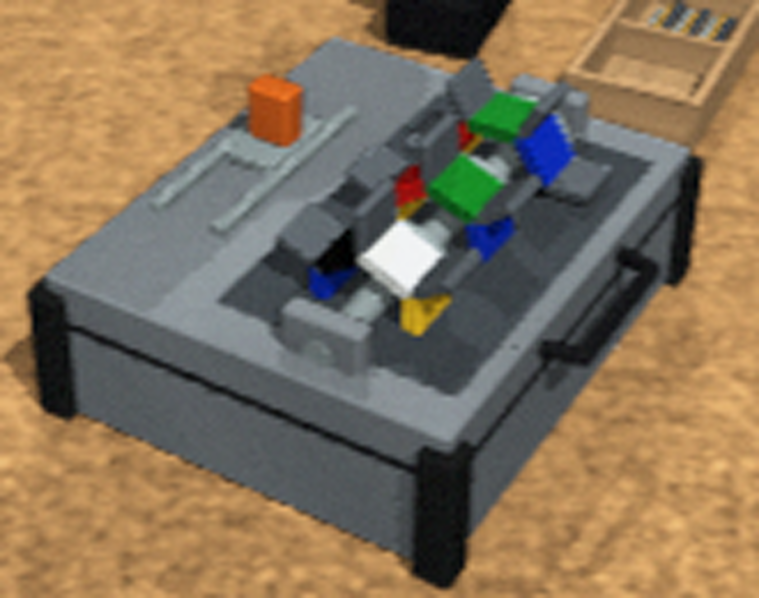

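```bash
cat >> h.py <<'E'
def fitcase(px):
    w=np.array([ray("top",p,.1)[:2] for p in px]); c=np.array([(.088,.155),(.088,-.155),(-.172,-.155),(-.172,.155)])
    cw,cc=w.mean(0),c.mean(0); H=(c-cc).T@(w-cw); yaw=np.arctan2(H[0,1]-H[1,0],H[0,0]+H[1,1])
    Rz=np.array([[np.cos(yaw),-np.sin(yaw)],[np.sin(yaw),np.cos(yaw)]]); o=cw-Rz@cc
    return o,yaw,w-(o+c@Rz.T)
def fieldang(n,px,o,yaw,r=.034):
    """angle from top toward +x (deg) of ray hit on circle radius r about axle, and case y"""
    K,c,A=cam(n); d=A@np.linalg.inv(K)@np.array([px[0],px[1],1.])
    Q=R.from_euler('z',-yaw).as_matrix(); c=Q@(c-np.array([o[0],o[1],.105])); d=Q@d
    a=d[0]**2+d[2]**2;b=2*(c[0]*d[0]+c[2]*d[2]);e=c[0]**2+c[2]**2-r*r; D=b*b-4*a*e
    if D<0: return None
    t=(-b-np.sqrt(D))/(2*a); p=c+t*d; return round(np.degrees(np.arctan2(p[0],p[2])),1),round(p[1]*1000,1)
E
python3 - <<'E'
from h import *
f=lambda x,y:(200+x/5-.4,140+y/4.6-.4)
o,yaw,res=fitcase([f(95,58),f(672,89),f(654,540),f(52,500)])
print(o,yaw,res*1000)
Rz=lambda v:o+np.array([[np.cos(yaw),-np.sin(yaw)],[np.sin(yaw),np.cos(yaw)]])@v
k=ray("top",(261.8,234.4),.145)[:2]; print("knob case",np.array([[np.cos(yaw),np.sin(yaw)],[-np.sin(yaw),np.cos(yaw)]])@(k-o))
for s in (.131,-.131): print("block proj",proj("top",[*Rz((0,s)),.127]))
g=lambda x,y:(205+x/4.6-.4,170+y/4.6-.4)
for nm,p in dict(Lg=f(221,200),Mg=f(370,183),Mr=f(367,245),Rw=f(519,187),Rb=f(515,248)).items(): print("top",nm,fieldang("top",p,o,yaw))
for nm,p in dict(Lg=g(503,116),Lblue=g(546,150),Mg=g(465,188),Mblue=g(491,237),Rw=g(401,258)).items(): print("scene",nm,fieldang("scene",p,o,yaw))
E
```

```text
[0.60469282 0.01040227] -0.07924871872841671 [[-2.67771096 -1.76672674]
 [-1.58585204  3.4425349 ]
 [ 0.73309031 -0.05809766]
 [ 3.53047269 -1.61771049]]
knob case [-0.12878661  0.02104125]
block proj [222.86950245 182.33519838]
block proj [325.20418946 188.60089368]
top Lg (np.float64(-1.7), np.float64(76.1))
top Mg (np.float64(24.0), np.float64(1.6))
top Mr (np.float64(-36.6), np.float64(1.0))
top Rw (np.float64(29.2), np.float64(-74.1))
top Rb (np.float64(-31.2), np.float64(-74.1))
scene Lg (np.float64(1.3), np.float64(70.3))
scene Lblue (np.float64(57.8), np.float64(73.0))
scene Mg (np.float64(25.2), np.float64(-2.4))
scene Mblue (np.float64(80.8), np.float64(-4.8))
scene Rw (np.float64(27.5), np.float64(-76.7))
```

```bash
cat >> h.py <<'E'
O=np.array([.6047,.0104]); YAW=-.0792
def c2w(p):
    c,s=np.cos(YAW),np.sin(YAW); return np.array([O[0]+(c*p[0]-s*p[1])/1000,O[1]+(s*p[0]+c*p[1])/1000,p[2]/1000])
def st():
    s=arm.observe(); A=R.from_rotvec(s["ee_rot"]).as_matrix(); c,q=np.cos(YAW),np.sin(YAW)
    d=(s["position"][:2]-O)*1000
    return s,A,np.array([c*d[0]+q*d[1],-q*d[0]+c*d[1],s["position"][2]*1000])
def plan(*pts):
    s,A,p=st(); print("t",round(s["clock"],2),"case mm",p.round(1),"F",s["force"].round(1),"toolx yaw",np.degrees(np.arctan2(A[1,0],A[0,0])).round(2),"want",np.degrees(np.pi+YAW).round(2),"w",round(s["width"],2))
    cur=s["position"]
    for t in pts:
        w=c2w(t); print(t,"share xyz",(A.T@(w-cur)/.4).round(4)); cur=w
E
python3 -c "
from h import *
plan((-50,73,250))"
```

```text
t 0.1 case mm [-388.   528.5  205.8] F [-0.5  0.1  0.1] toolx yaw 155.43 want 175.46 w 1.0
(-50, 73, 250) share xyz [-1.184  -0.7805 -0.1092]
```

apply_moves(
  targets=[1,0,0,-0.1,-0.1115,1,0,0,0,-0.1115,1,0,0,0,0],
)

```text
clock: 0.48
position: [0.2599, 0.5682, 0.2463]
ee_rot: [-0.125, -3.139, 0.0]
force: [0.1, -0.1, -0.9]
width: 0.723
```

```bash
python3 -c "
from h import *
plan((-50,73,250),(-50,73,147))"
```

```text
t 0.47 case mm [-387.9  528.8  246.3] F [ 0.1 -0.1 -0.9] toolx yaw 175.43 want 175.46 w 0.72
(-50, 73, 250) share xyz [-0.8453 -1.139  -0.0092]
(-50, 73, 147) share xyz [-1.000e-04  1.000e-04  2.575e-01]
```

apply_moves(
  targets=[1,-0.0845,-0.1139,0,0,1,-0.0845,-0.1139,0,0,1,-0.0845,-0.1139,0,0,1,-0.0845,-0.1139,0,0,1,-0.0845,-0.1139,0,0,1,-0.0845,-0.1139,0,0,1,-0.0845,-0.1139,0,0,1,-0.0845,-0.1139,0,0,1,-0.0845,-0.1139,0,0,1,-0.0845,-0.1139,0,0,1,0,0,0,0],
)

```text
clock: 1.85
position: [0.5624, 0.082, 0.2457]
ee_rot: [-0.143, -3.138, 0.004]
force: [-0.4, 0.9, -0.1]
width: 0.006
```

```bash
python3 -c "
from h import *
plan((-50,73,250),(-50,73,147),(10,73,147))
import cv2
b=eyes.get_image('scene')[100:300,165:375,::-1]; cv2.imwrite('pics/s1.png',cv2.resize(b,None,fx=2.9,fy=2.9,interpolation=cv2.INTER_CUBIC))"
```

```text
t 1.85 case mm [-47.8  68.  245.7] F [-0.4  0.9 -0.1] toolx yaw 174.77 want 175.46 w 0.01
(-50, 73, 250) share xyz [ 0.0056  0.0124 -0.0108]
(-50, 73, 147) share xyz [-1.000e-04  7.000e-04  2.575e-01]
(10, 73, 147) share xyz [-0.15    0.0018 -0.    ]
```

View pics/s1.png

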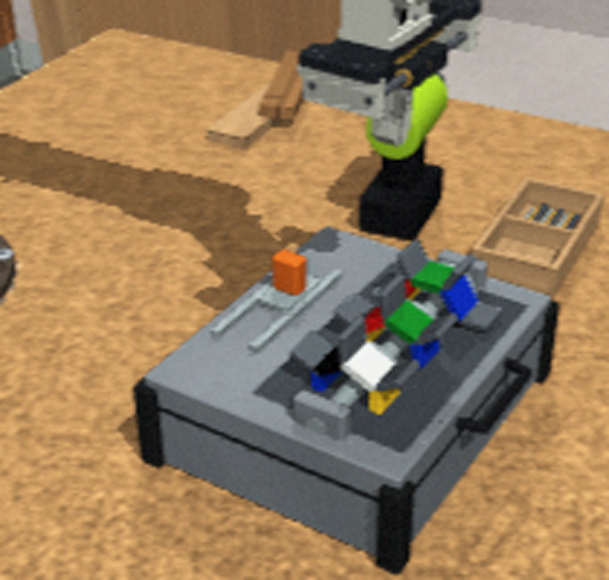

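The gripper hangs above the near-left of the case, with the drums unchanged and clear below it. I'll descend behind the left drum's rib and push it away.

apply_moves(
  targets=[1,0.005,0.006,0.06,0,1,0,0,0.08,0,1,0,0,0.07,0,1,0,0,0.035,0,1,0,0,0,0,1,0,0,0,0],
)

```text
clock: 2.65
position: [0.5598, 0.0908, 0.1495]
ee_rot: [0.124, 3.138, 0.001]
force: [-0.8, 0.4, 0.2]
width: 0.007
```

```bash
python3 -c "
from h import *
plan((10,73,147))"
```

```text
t 2.65 case mm [-51.1  76.6 149.5] F [-0.8  0.4  0.2] toolx yaw 175.49 want 175.46 w 0.01
(10, 73, 147) share xyz [-0.1527 -0.009   0.0065]
```

apply_moves(
  targets=[1,-0.0125,-0.009,0.007,0,1,-0.0125,0,0,0,1,-0.0125,0,0,0,1,-0.0125,0,0,0,1,-0.0125,0,0,0,1,-0.0125,0,0,0,1,-0.0125,0,0,0,1,-0.0125,0,0,0,1,-0.0125,0,0,0,1,-0.0125,0,0,0,1,-0.0125,0,0,0,1,-0.01,0,0,0,1,-0.005,0,0,0,1,0,0,0,0],
)

```text
clock: 4.4
position: [0.6198, 0.0818, 0.1457]
ee_rot: [-0.124, -3.139, 0.0]
force: [0.0, -0.8, 0.1]
width: 0.002
```

```bash
python3 -c "
from h import *
plan((10,73,147))
import cv2
b=eyes.get_image('scene')[100:300,165:375,::-1]; cv2.imwrite('pics/s2.png',cv2.resize(b,None,fx=2.9,fy=2.9,interpolation=cv2.INTER_CUBIC))"
```

```text
t 4.4 case mm [  9.4  72.4 145.7] F [ 0.  -0.8  0.1] toolx yaw 175.49 want 175.46 w 0.0
(10, 73, 147) share xyz [-0.0014  0.0015 -0.0033]
```

View pics/s2.png

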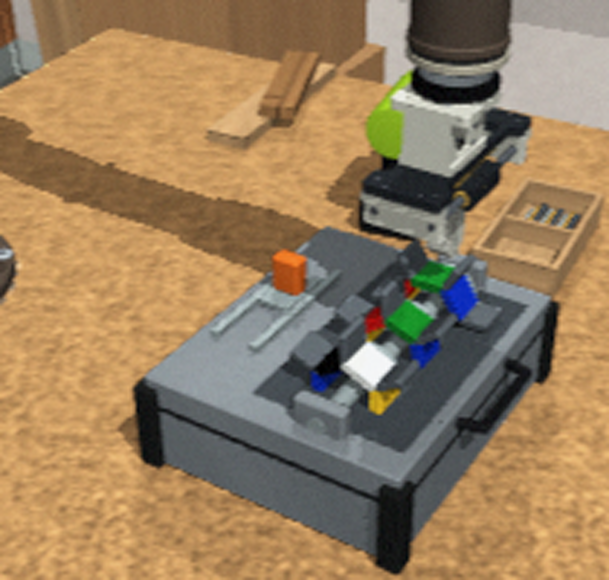

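The drum has not turned: green is still on top at crop (432,275), and the fingers appear to sit behind it at (450,245). I'll check the calibration by projecting the TCP into both views.

```bash
python3 -c "
from h import *
import cv2
s,A,p=st()
for n in('scene','top'):
    im=eyes.get_image(n)[:,:,::-1].copy()
    x0,y0=(205,110) if n=='scene' else (190,120)
    f=5; b=cv2.resize(im[y0:y0+120,x0:x0+150],None,fx=f,fy=f,interpolation=cv2.INTER_CUBIC)
    def d(X,c):
        q=proj(n,X); cv2.circle(b,(int((q[0]+.5-x0)*f),int((q[1]+.5-y0)*f)),4,c,-1)
    d(s['position'],(0,0,255))
    for y in(75,0,-75):
        d(c2w((0,y,105)),(255,255,0)); d(c2w((0,y,139)),(255,0,255))
    for y in (131,-131): d(c2w((0,y,127)),(0,255,255))
    for q in [(88,155),(88,-155),(-172,-155),(-172,155)]: d(c2w((*q,100)),(0,255,255))
    d(c2w((-130,20,145)),(255,255,255))
    cv2.imwrite('pics/%s3.png'%n,b)
"
```

```text
(no output)
```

View pics/scene3.png

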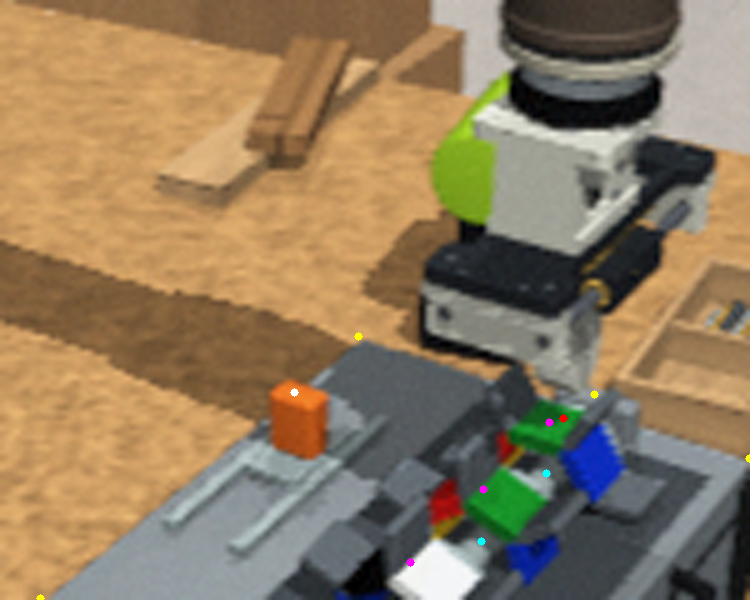

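View pics/top3.png

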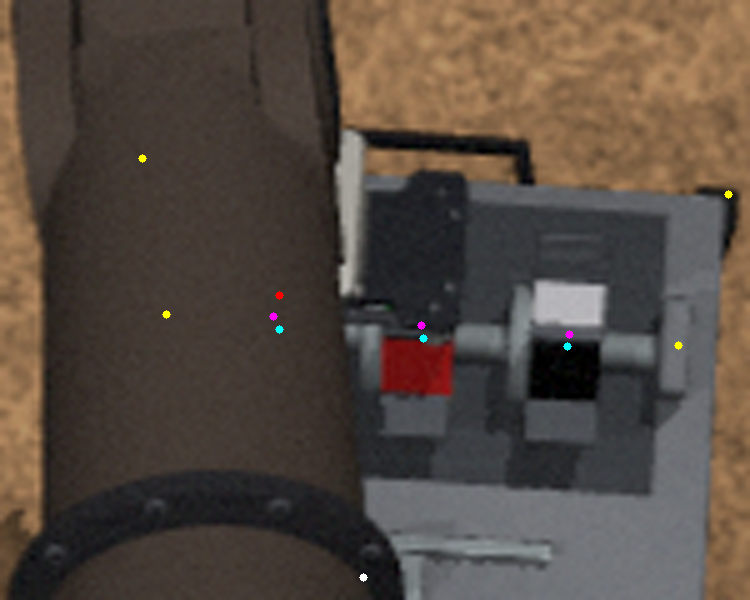

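```bash
python3 -c "
from h import *
import cv2
im=eyes.get_image('scene')[:,:,::-1]
b=cv2.resize(im[165:225,290:345],None,fx=10,fy=10,interpolation=cv2.INTER_CUBIC)
cv2.imwrite('pics/z4.png',b)
s,A,p=st()
for dz in (0,.02,.04):
  for dy in (-.019,0,.019):
    q=proj('scene',s['position']+A@np.array([0,dy,-dz])); print(dz,dy,(q-[290,165])*10)
print(s['joints'])
"
```

```text
0 -0.019 [240.14824027 315.40224633]
0 0 [272.37984236 282.54499752]
0 0.019 [303.83782698 250.47638282]
0.02 -0.019 [244.114895   252.02331498]
0.02 0 [276.63774005 219.59749814]
0.02 0.019 [308.37184437 187.95806891]
0.04 -0.019 [248.16717296 187.27630152]
0.04 0 [280.98640748 155.30808583]
0.04 0.019 [313.00133343 124.12332259]
[-0.34553058  0.48858775  0.18845212  1.65869393 -0.10447823  1.00426266
  1.36977481]
```

View pics/z4.png

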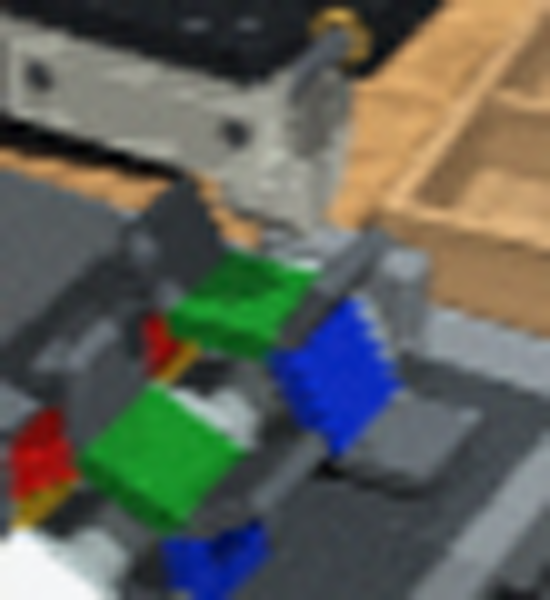

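```bash
python3 -c "
from h import *
import cv2
def draw(X,src,f,x0,y0,out):
    b=cv2.imread(src); 
    q=proj('scene',X); c=((q-[x0,y0]+.5)*f); print(c)
    cv2.circle(b,tuple(int(v) for v in c),3,(0,0,255),-1); cv2.imwrite(out,cv2.resize(b[60:200,280:480],None,fx=4,fy=4))
draw([.5624,.082,.2457],'pics/s1.png',2.9,165,100,'pics/z5.png')
q=proj('scene',[.2598,.5679,.2058]);print(q)
b=cv2.imread('pics/scene0.png');cv2.circle(b,tuple(int(round(v)) for v in q),1,(0,0,255),-1);cv2.imwrite('pics/z6.png',cv2.resize(b[30:130,220:340],None,fx=6,fy=6))
"
```

```text
[390.39329129 162.77957745]
[279.25441094  95.3088364 ]
```

View pics/z5.png

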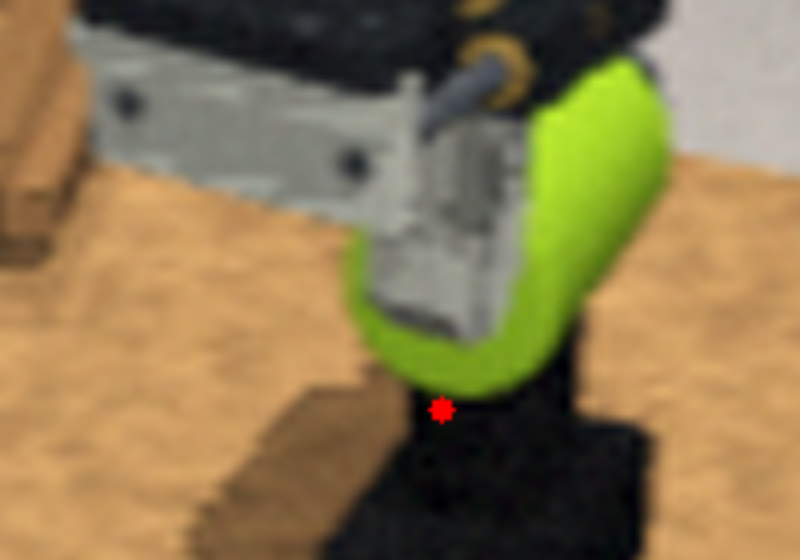

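View pics/z6.png

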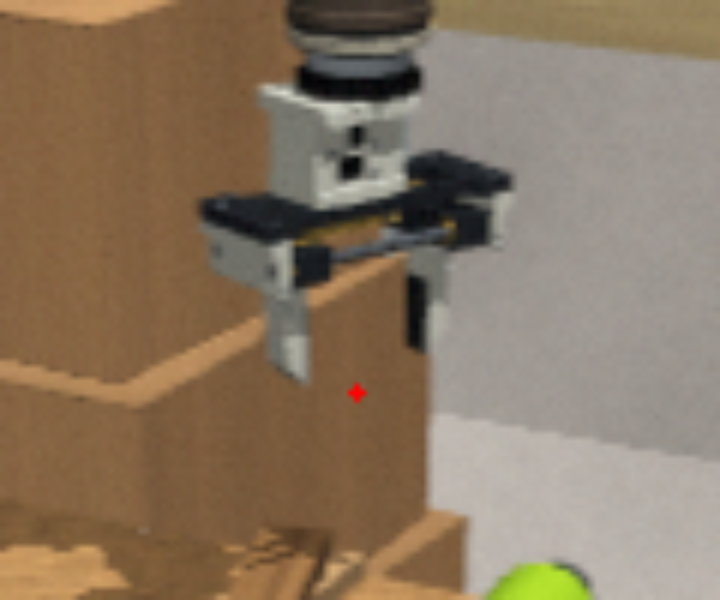

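The real fingertips show about 5–6.5 px above the reported TCP in both earlier pictures, which is roughly 20 mm too high. That means the fingers passed over the rib. I'll quantify the offset at several points.

```bash
python3 -c "
from h import *
print(arm.pinch_z)
# s1: left/front fingertip bottom corners in z5.png -> full px
P=np.array([.5624,.082,.2457]); A=R.from_rotvec([-0.143,-3.138,.004]).as_matrix()
for dz in (0,.012,.016,.02,.024):
  print(dz,[((( proj('scene',P+A@np.array([dx,dy,-dz]))-[165,100]+.5)*2.9-[280,60])*4).round() for dx in(-.0095,.0095) for dy in (-.019,.019)])
"
python3 -c "
from h import *
plan((9.4,73,200),(-51,73,200),(-51,73,128),(10,73,128))"
```

```text
0.0188
0 [array([436., 455.]), array([519., 389.]), array([362., 434.]), array([447., 368.])]
0.012 [array([438., 407.]), array([522., 341.]), array([364., 385.]), array([448., 321.])]
0.016 [array([439., 391.]), array([522., 325.]), array([364., 369.]), array([449., 305.])]
0.02 [array([439., 374.]), array([523., 309.]), array([365., 353.]), array([450., 289.])]
0.024 [array([440., 358.]), array([524., 293.]), array([365., 337.]), array([450., 273.])]
t 4.6 case mm [  9.2  72.4 145.7] F [-0.4 -0.7 -0.4] toolx yaw 175.5 want 175.46 w 0.01
(9.4, 73, 200) share xyz [-0.0004  0.0014 -0.1357]
(-51, 73, 200) share xyz [1.51e-01 1.00e-04 0.00e+00]
(-51, 73, 128) share xyz [-0.   -0.    0.18]
(10, 73, 128) share xyz [-1.525e-01 -1.000e-04 -0.000e+00]
```

apply_moves(
  targets=[1,0,0,-0.1,0,1,0.08,0,0,0,1,0.072,0,0,0,1,0,0,0,0,1,0,0,0.075,0,1,0,0,0.07,0,1,0,0,0,0],
)

```text
clock: 5.48
position: [0.5583, 0.0862, 0.1261]
ee_rot: [-0.124, -3.136, 0.002]
force: [-0.5, 0.2, 0.4]
width: 0.004
```

apply_moves(
  targets=[1,-0.0125,0,0,0,1,-0.0125,0,0,0,1,-0.0125,0,0,0,1,-0.0125,0,0,0],
)

```text
clock: 5.98
position: [0.5798, 0.0851, 0.1282]
ee_rot: [0.123, 3.138, 0.0]
force: [-1.0, -0.2, 0.1]
width: 0.008
```

```bash
python3 -c "
from h import *
plan((10,73,128))
import cv2
im=eyes.get_image('scene')[:,:,::-1]
cv2.imwrite('pics/z7.png',cv2.resize(im[150:230,280:380],None,fx=7,fy=7,interpolation=cv2.INTER_CUBIC))
"
```

```text
t 5.97 case mm [-30.8  72.5 128.2] F [-1.  -0.2  0.1] toolx yaw 175.5 want 175.46 w 0.01
(10, 73, 128) share xyz [-0.1019  0.0012  0.0005]
```

View pics/z7.png

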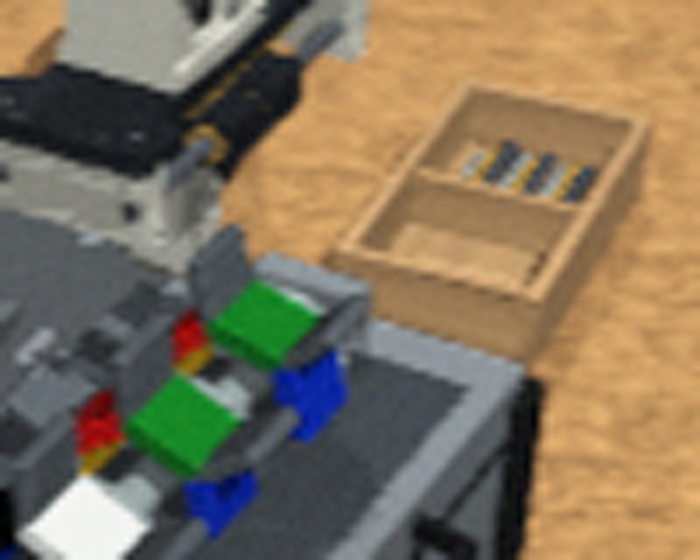

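The left drum is now turning: the green field has moved towards +x, with the finger behind the rib at about (215,260). I'll continue the stroke.

apply_moves(
  targets=[1,-0.0125,0,0,0,1,-0.0125,0,0,0,1,-0.0125,0,0,0,1,-0.0125,0,0,0,1,-0.0125,0,0,0,1,-0.0125,0,0,0,1,-0.0125,0,0,0,1,-0.01,0,0,0,1,-0.005,0,0,0,1,0,0,0,0],
)

```text
clock: 7.28
position: [0.6204, 0.0818, 0.1278]
ee_rot: [0.123, 3.139, 0.0]
force: [-0.8, -0.2, -0.4]
width: 0.005
```

```bash
python3 -c "
from h import *
plan((10,73,128),(10,73,165),(-54,73,165),(-54,73,128))
import cv2
im=eyes.get_image('scene')[:,:,::-1]
cv2.imwrite('pics/z8.png',cv2.resize(im[150:230,280:380],None,fx=7,fy=7,interpolation=cv2.INTER_CUBIC))
"
```

```text
t 7.28 case mm [ 10.   72.4 127.8] F [-0.8 -0.2 -0.4] toolx yaw 175.5 want 175.46 w 0.0
(10, 73, 128) share xyz [-0.0001  0.0014 -0.0004]
(10, 73, 165) share xyz [-0.0001  0.     -0.0925]
(-54, 73, 165) share xyz [ 1.6e-01  1.0e-04 -1.0e-04]
(-54, 73, 128) share xyz [ 0.0001 -0.      0.0925]
```

View pics/z8.png

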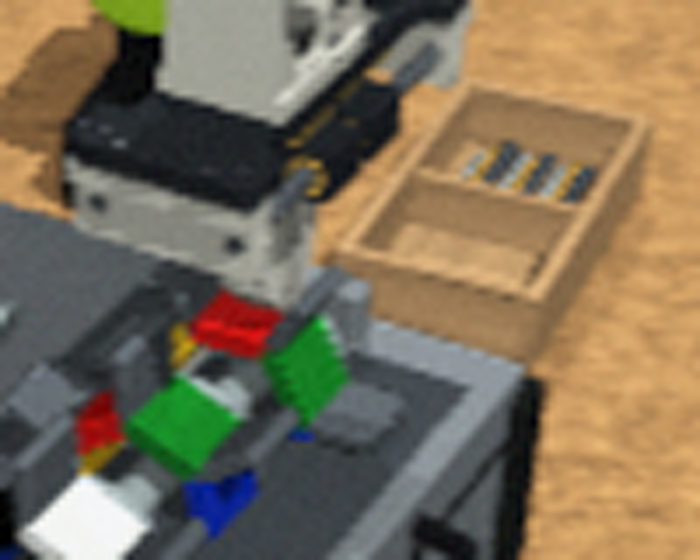

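Red is now on top of the left drum, with green on the far side at crop (305,370). Next is the second stroke.

```bash
python3 -c "
from h import *
for p in [(305,370)]: print(fieldang('scene',(280+p[0]/7-.4,150+p[1]/7-.4),O,YAW))"
```

```text
(np.float64(58.2), np.float64(72.0))
```

apply_moves(
  targets=[1,0,0,-0.1,0,1,0.08,0,0,0,1,0.08,0,0,0,1,0,0,0,0,1,0,0,0.05,0,1,0,0,0.05,0,1,0,0,0,0,1,0,0,0,0],
)

```text
clock: 8.32
position: [0.5571, 0.0868, 0.1284]
ee_rot: [0.124, 3.138, 0.0]
force: [0.4, 0.7, -0.2]
width: 0.009
```

apply_moves(
  targets=[1,-0.0125,0,0,0,1,-0.0125,0,0,0,1,-0.0125,0,0,0,1,-0.0125,0,0,0,1,-0.0125,0,0,0,1,-0.0125,0,0,0,1,-0.0125,0,0,0,1,-0.0125,0,0,0,1,-0.0125,0,0,0,1,-0.0125,0,0,0,1,-0.0125,0,0,0,1,-0.0125,0,0,0,1,-0.0075,0,0,0,1,-0.0025,0,0,0,1,0,0,0,0,1,0,0,0,0],
)

```text
clock: 10.32
position: [0.6202, 0.0818, 0.1279]
ee_rot: [0.123, 3.139, 0.0]
force: [-0.5, 0.1, -0.0]
width: 0.004
```

```bash
python3 -c "
from h import *
plan((10,73,128),(10,73,180),(22,-2,180),(22,-2,128),(-10,-2,128))
import cv2
im=eyes.get_image('scene')[:,:,::-1]
cv2.imwrite('pics/z9.png',cv2.resize(im[150:230,280:380],None,fx=7,fy=7,interpolation=cv2.INTER_CUBIC))
"
```

```text
t 10.32 case mm [  9.8  72.4 127.9] F [-0.5  0.1 -0. ] toolx yaw 175.49 want 175.46 w 0.0
(10, 73, 128) share xyz [-0.0005  0.0014 -0.0002]
(10, 73, 180) share xyz [-1.0e-04  0.0e+00 -1.3e-01]
(22, -2, 180) share xyz [-0.0299 -0.1875 -0.    ]
(22, -2, 128) share xyz [ 1.0e-04 -0.0e+00  1.3e-01]
(-10, -2, 128) share xyz [ 0.08  0.   -0.  ]
```

View pics/z9.png

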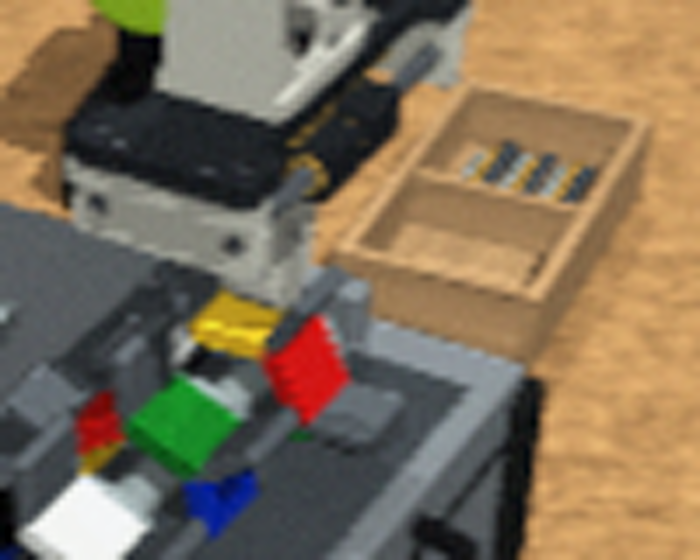

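Yellow is on top of the left drum, and red at (307,370) matches an angle of about 0. On to the middle drum, pushing towards the robot.

apply_moves(
  targets=[1,0,0,-0.13,0,1,-0.015,-0.094,0,0,1,-0.015,-0.094,0,0,1,0,0,0,0,1,0,0,0.07,0,1,0,0,0.06,0,1,0,0,0,0,1,0,0,0,0],
)

```text
clock: 11.38
position: [0.6267, 0.0064, 0.1287]
ee_rot: [0.123, 3.138, 0.0]
force: [-0.0, -0.3, 0.1]
width: 0.003
```

apply_moves(
  targets=[1,0.0125,0,0,0,1,0.0125,0,0,0,1,0.0125,0,0,0,1,0.0125,0,0,0,1,0.0125,0,0,0,1,0.01,0,0,0,1,0.005,0,0,0,1,0.0025,0,0,0,1,0,0,0,0,1,0,0,0,0],
)

```text
clock: 12.62
position: [0.5941, 0.0084, 0.1277]
ee_rot: [-0.123, -3.139, -0.0]
force: [-0.2, -0.6, -0.2]
width: 0.004
```

```bash
python3 -c "
from h import *
plan((-10,-2,128),(-10,-2,168),(54,-2,168),(54,-2,128))
import cv2
im=eyes.get_image('scene')[:,:,::-1]
cv2.imwrite('pics/z10.png',cv2.resize(im[150:250,260:380],None,fx=6,fy=6,interpolation=cv2.INTER_CUBIC))
"
```

```text
t 12.62 case mm [-10.4  -2.8 127.7] F [-0.2 -0.6 -0.2] toolx yaw 175.5 want 175.46 w 0.0
(-10, -2, 128) share xyz [-0.001   0.002  -0.0008]
(-10, -2, 168) share xyz [ 0.   0.  -0.1]
(54, -2, 168) share xyz [-1.6e-01 -1.0e-04 -0.0e+00]
(54, -2, 128) share xyz [-0.  -0.   0.1]
```

View pics/z10.png

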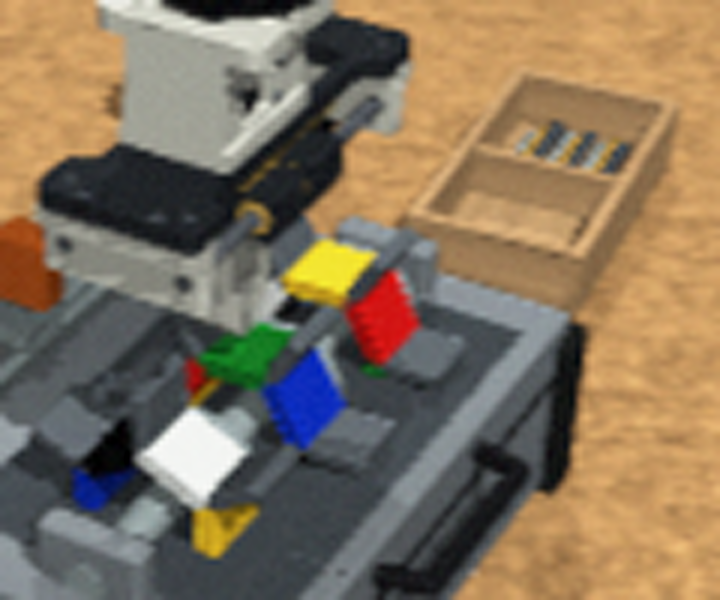

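Green is on top of the middle drum at (245,355), with blue on the far side at (305,400). One more stroke will bring blue up.

apply_moves(
  targets=[1,0,0,-0.1,0,1,-0.08,0,0,0,1,-0.08,0,0,0,1,0,0,0,0,1,0,0,0.05,0,1,0,0,0.05,0,1,0,0,0,0,1,0,0,0,0],
)

```text
clock: 13.68
position: [0.6579, 0.0035, 0.1285]
ee_rot: [0.123, 3.139, 0.0]
force: [-1.0, 0.2, 0.6]
width: 0.004
```

apply_moves(
  targets=[1,0.0125,0,0,0,1,0.0125,0,0,0,1,0.0125,0,0,0,1,0.0125,0,0,0,1,0.0125,0,0,0,1,0.0125,0,0,0,1,0.0125,0,0,0,1,0.0125,0,0,0,1,0.0125,0,0,0,1,0.0125,0,0,0,1,0.0125,0,0,0,1,0.0125,0,0,0,1,0.0075,0,0,0,1,0.0025,0,0,0,1,0,0,0,0,1,0,0,0,0],
)

```text
clock: 15.68
position: [0.5941, 0.0085, 0.1277]
ee_rot: [-0.123, -3.139, -0.0]
force: [0.9, 0.8, 1.0]
width: 0.006
```

```bash
python3 -c "
from h import *
plan((-10,-2,128),(-10,-2,180),(26,-77,180),(26,-77,128),(-10,-77,128))
import cv2
im=eyes.get_image('scene')[:,:,::-1]
cv2.imwrite('pics/z11.png',cv2.resize(im[150:250,260:380],None,fx=6,fy=6,interpolation=cv2.INTER_CUBIC))
"
```

```text
t 15.68 case mm [-10.4  -2.8 127.7] F [0.9 0.8 1. ] toolx yaw 175.5 want 175.46 w 0.01
(-10, -2, 128) share xyz [-0.001   0.002  -0.0008]
(-10, -2, 180) share xyz [ 0.    0.   -0.13]
(26, -77, 180) share xyz [-0.0899 -0.1876 -0.    ]
(26, -77, 128) share xyz [-0.   -0.    0.13]
(-10, -77, 128) share xyz [0.09   0.0001 0.    ]
```

View pics/z11.png

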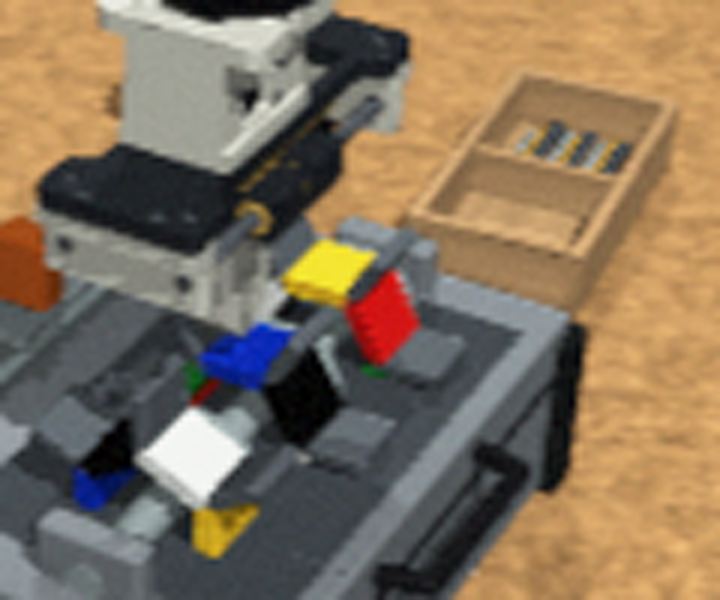

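Blue is on top of the middle drum. On to the right drum, with a short stroke and then two long ones.

apply_moves(
  targets=[1,0,0,-0.13,0,1,-0.045,-0.093,0,0,1,-0.045,-0.093,0,0,1,0,0,0,0,1,0,0,0.07,0,1,0,0,0.06,0,1,0,0,0,0,1,0,0,0,0],
)

```text
clock: 16.73
position: [0.6245, -0.0681, 0.1285]
ee_rot: [0.123, 3.139, 0.0]
force: [0.3, 0.2, 0.1]
width: 0.008
```

apply_moves(
  targets=[1,0.0125,0,0,0,1,0.0125,0,0,0,1,0.0125,0,0,0,1,0.0125,0,0,0,1,0.0125,0,0,0,1,0.0125,0,0,0,1,0.0085,0,0,0,1,0.005,0,0,0,1,0,0,0,0,1,0,0,0,0],
)

```text
clock: 17.98
position: [0.5888, -0.0657, 0.1277]
ee_rot: [-0.123, -3.139, -0.0]
force: [-0.1, -0.0, 0.8]
width: 0.003
```

```bash
python3 -c "
from h import *
plan((-10,-77,128),(-10,-77,168),(54,-77,168))
import cv2
im=eyes.get_image('scene')[:,:,::-1]
cv2.imwrite('pics/z12.png',cv2.resize(im[150:250,260:380],None,fx=6,fy=6,interpolation=cv2.INTER_CUBIC))
"
```

```text
t 17.98 case mm [ -9.9 -77.2 127.7] F [-0.1 -0.   0.8] toolx yaw 175.5 want 175.46 w 0.0
(-10, -77, 128) share xyz [ 0.0003  0.0004 -0.0009]
(-10, -77, 168) share xyz [ 0.   0.  -0.1]
(54, -77, 168) share xyz [-1.6e-01 -1.0e-04 -1.0e-04]
```

View pics/z12.png

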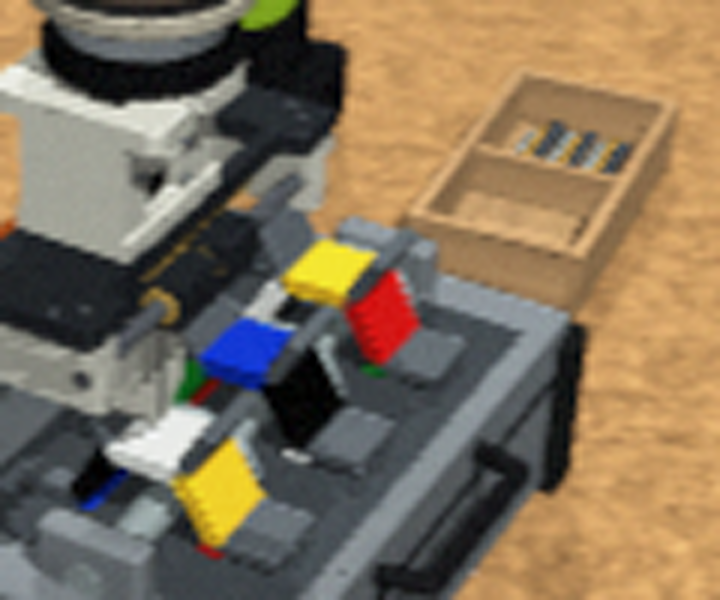

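White is on top of the right drum, with yellow and then red following on the far side. That leaves two strokes.

apply_moves(
  targets=[1,0,0,-0.1,0,1,-0.08,0,0,0,1,-0.08,0,0,0,1,0,0,0,0,1,0,0,0.05,0,1,0,0,0.05,0,1,0,0,0,0,1,0,0,0,0],
)

```text
clock: 19.02
position: [0.6526, -0.0709, 0.1284]
ee_rot: [0.124, 3.139, 0.0]
force: [-0.3, 0.1, -1.1]
width: 0.007
```

apply_moves(
  targets=[1,0.0125,0,0,0,1,0.0125,0,0,0,1,0.0125,0,0,0,1,0.0125,0,0,0,1,0.0125,0,0,0,1,0.0125,0,0,0,1,0.0125,0,0,0,1,0.0125,0,0,0,1,0.0125,0,0,0,1,0.0125,0,0,0,1,0.0125,0,0,0,1,0.0125,0,0,0,1,0.0075,0,0,0,1,0.0025,0,0,0,1,0,0,0,0,1,0,0,0,0],
)

```text
clock: 21.02
position: [0.5888, -0.0657, 0.1277]
ee_rot: [-0.123, -3.139, -0.0]
force: [-0.3, -0.6, 0.9]
width: 0.007
```

apply_moves(
  targets=[1,0,0,-0.1,0,1,-0.08,0,0,0,1,-0.08,0,0,0,1,0,0,0,0,1,0,0,0.05,0,1,0,0,0.05,0,1,0,0,0,0,1,0,0,0,0],
)

```text
clock: 22.02
position: [0.6526, -0.0709, 0.1285]
ee_rot: [0.124, 3.139, 0.0]
force: [0.5, 0.1, 0.1]
width: 0.003
```

apply_moves(
  targets=[1,0.0125,0,0,0,1,0.0125,0,0,0,1,0.0125,0,0,0,1,0.0125,0,0,0,1,0.0125,0,0,0,1,0.0125,0,0,0,1,0.0125,0,0,0,1,0.0125,0,0,0,1,0.0125,0,0,0,1,0.0125,0,0,0,1,0.0125,0,0,0,1,0.0125,0,0,0,1,0.0075,0,0,0,1,0.0025,0,0,0,1,0,0,0,0,1,0,0,0,0],
)

```text
clock: 24.02
position: [0.5888, -0.0658, 0.1277]
ee_rot: [-0.123, -3.139, -0.0]
force: [0.7, -0.2, 0.9]
width: 0.003
```

```bash
python3 -c "
from h import *
plan((-10,-77,128),(-10,-77,200),(-130,65,200),(-130,65,128))
import cv2
im=eyes.get_image('scene')[:,:,::-1]
cv2.imwrite('pics/z13.png',cv2.resize(im[150:250,240:370],None,fx=6,fy=6,interpolation=cv2.INTER_CUBIC))
"
```

```text
t 24.02 case mm [ -9.8 -77.2 127.7] F [ 0.7 -0.2  0.9] toolx yaw 175.5 want 175.46 w 0.0
(-10, -77, 128) share xyz [ 0.0005  0.0005 -0.0008]
(-10, -77, 200) share xyz [ 1.0e-04  0.0e+00 -1.8e-01]
(-130, 65, 200) share xyz [2.998e-01 3.552e-01 1.000e-04]
(-130, 65, 128) share xyz [-1.0e-04 -0.0e+00  1.8e-01]
```

View pics/z13.png

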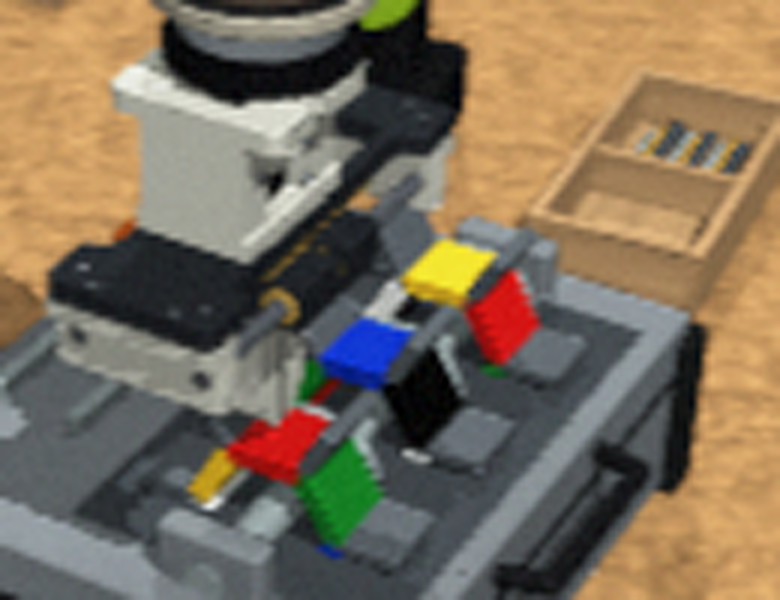

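All three colours are right, with yellow, blue and red on top. I'll lift clear, move to the left of the knob, and check both views before pushing.

apply_moves(
  targets=[1,0,0,-0.1,0,1,0,0,-0.08,0,1,0.1,0.118,0,0,1,0.1,0.118,0,0,1,0.1,0.118,0,0,1,0,0,0,0,1,0,0,0,0],
)

```text
clock: 24.95
position: [0.4806, 0.0844, 0.1999]
ee_rot: [0.123, 3.139, -0.0]
force: [0.5, 0.3, 0.3]
width: 0.0
```

```bash
python3 -c "
from h import *
plan((-130,65,200),(-130,65,107))
import cv2
im=eyes.get_image('scene')[:,:,::-1]
cv2.imwrite('pics/z14.png',cv2.resize(im[140:270,220:370],None,fx=5,fy=4.6,interpolation=cv2.INTER_CUBIC))
im=eyes.get_image('top')[:,:,::-1]
cv2.imwrite('pics/z15.png',cv2.resize(im[140:270,200:350],None,fx=5,fy=4.6,interpolation=cv2.INTER_CUBIC))
"
```

```text
t 24.95 case mm [-129.6   64.   199.9] F [0.5 0.3 0.3] toolx yaw 175.52 want 175.46 w 0.0
(-130, 65, 200) share xyz [ 0.0011  0.0025 -0.0003]
(-130, 65, 107) share xyz [1.000e-04 1.000e-04 2.325e-01]
```

View pics/z14.png

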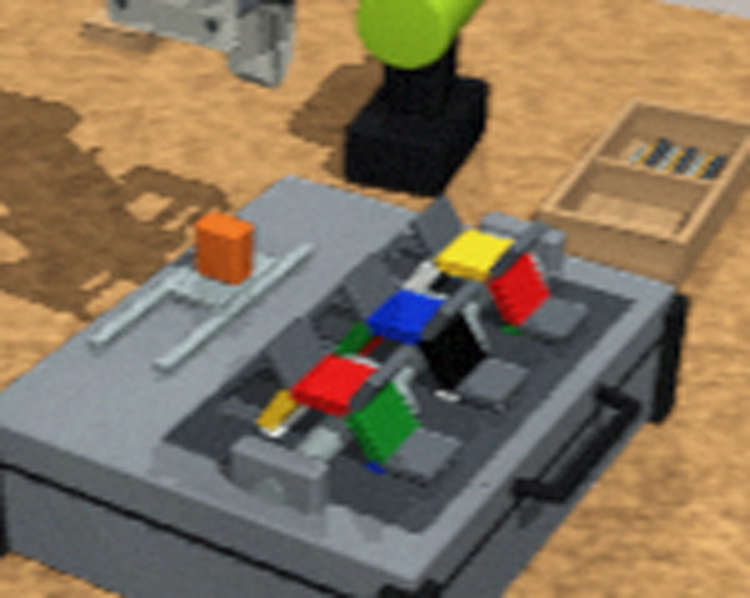

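View pics/z15.png

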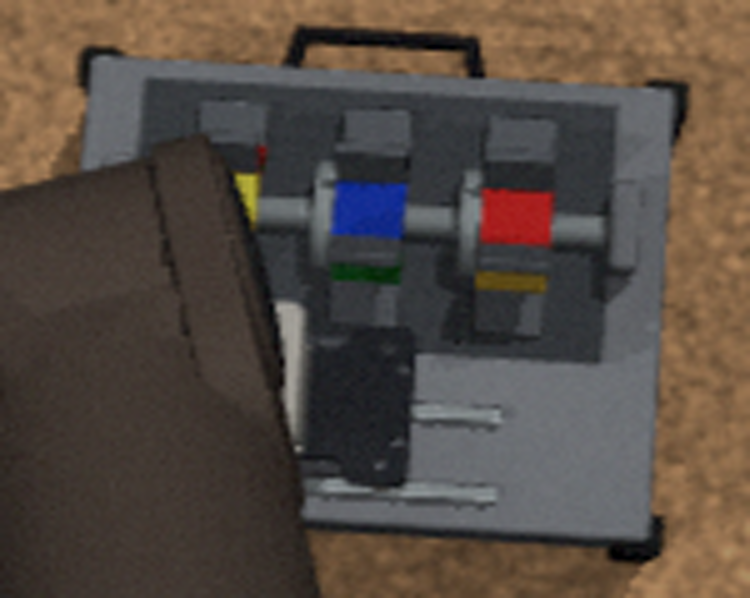

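```bash
python3 -c "
from h import *
for nm,p in dict(B=(369,211),Rd=(516,217)).items(): print(nm,fieldang('top',(200+p[0]/5-.4,140+p[1]/4.6-.4),O,YAW))
for nm,p in dict(Y=(475,254),B=(405,317),R=(336,384),Lred60=(520,289),Mblk60=(455,350),Rgrn60=(385,422)).items(): print(nm,fieldang('scene',(220+p[0]/5-.4,140+p[1]/4.6-.4),O,YAW))
"
```

```text
B (np.float64(-4.2), np.float64(0.9))
Rd (np.float64(-2.1), np.float64(-73.5))
Y (np.float64(3.7), np.float64(71.3))
B (np.float64(2.0), np.float64(-5.7))
R (np.float64(4.0), np.float64(-78.3))
Lred60 (np.float64(59.7), np.float64(73.8))
Mblk60 (np.float64(57.2), np.float64(-0.8))
Rgrn60 (np.float64(59.1), np.float64(-75.8))
```

apply_moves(
  targets=[1,0,0.0025,0.08,0,1,0,0,0.08,0,1,0,0,0.05,0,1,0,0,0.022,0,1,0,0,0,0,1,0,0,0,0],
)

```text
clock: 25.8
position: [0.4812, 0.0857, 0.1076]
ee_rot: [0.124, 3.138, 0.001]
force: [0.7, 0.1, -1.1]
width: 0.006
```

```bash
python3 -c "
from h import *
plan((-130,12,107))
import cv2
im=eyes.get_image('scene')[:,:,::-1]
cv2.imwrite('pics/z16.png',cv2.resize(im[140:270,220:370],None,fx=5,fy=4.6,interpolation=cv2.INTER_CUBIC))
"
```

```text
t 25.8 case mm [-129.    65.3  107.6] F [ 0.7  0.1 -1.1] toolx yaw 175.46 want 175.46 w 0.01
(-130, 12, 107) share xyz [ 0.0024 -0.1331  0.0016]
```

View pics/z16.png

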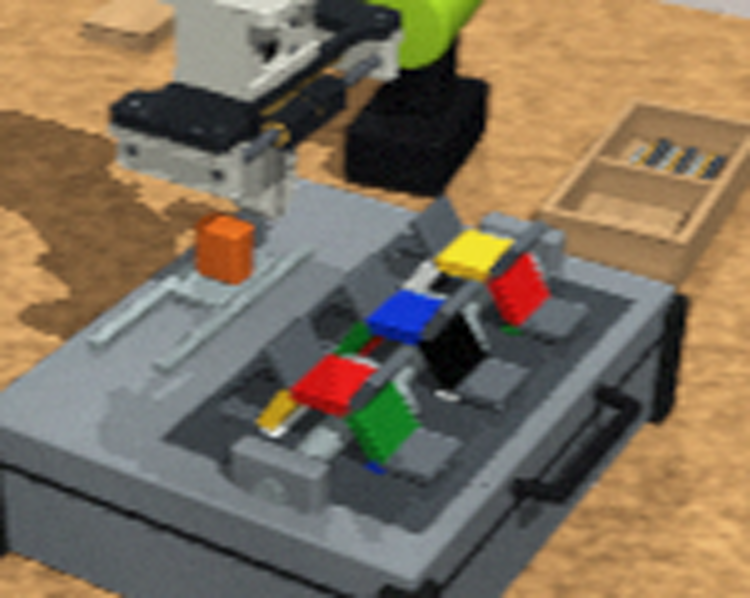

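All drums measure within about 4° of square. The finger is left of the knob with its tip below the knob top. I'll push gently in stages.

apply_moves(
  targets=[1,0,-0.01,0,0,1,0,-0.01,0,0,1,0,-0.01,0,0,1,0,-0.01,0,0,1,0,-0.01,0,0,1,0,-0.01,0,0,1,0,-0.01,0,0,1,0,-0.01,0,0],
)

```text
clock: 26.85
position: [0.4779, 0.0538, 0.107]
ee_rot: [0.123, 3.139, 0.0]
force: [-0.7, 2.8, -0.1]
width: 0.007
```

apply_moves(
  targets=[1,0,-0.0075,0,0,1,0,-0.0075,0,0,1,0,-0.0075,0,0,1,0,-0.0075,0,0],
)

```text
clock: 27.35
position: [0.477, 0.0418, 0.1069]
ee_rot: [-0.123, -3.139, -0.0]
force: [-1.3, 3.5, 1.3]
width: 0.004
```

```bash
python3 -c "
from h import *
plan((-130,9,107))
import cv2
im=eyes.get_image('scene')[:,:,::-1]
cv2.imwrite('pics/z17.png',cv2.resize(im[140:270,220:370],None,fx=5,fy=4.6,interpolation=cv2.INTER_CUBIC))
"
```

```text
t 27.35 case mm [-129.8   21.2  106.9] F [-1.3  3.5  1.3] toolx yaw 175.5 want 175.46 w 0.0
(-130, 9, 107) share xyz [ 0.0005 -0.0304 -0.0002]
```

View pics/z17.png

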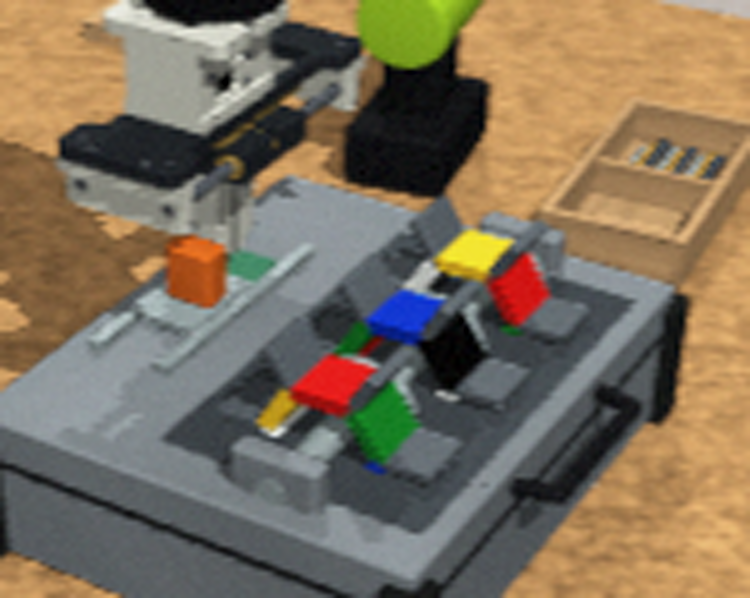

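The bolt slides freely at about 3.5 N, with roughly 12 mm left to go. I'll use smaller steps and watch the force.

apply_moves(
  targets=[1,0,-0.005,0,0,1,0,-0.005,0,0,1,0,-0.005,0,0,1,0,-0.005,0,0,1,0,0,0,0],
)

```text
clock: 28.02
position: [0.4763, 0.0336, 0.1069]
ee_rot: [-0.124, -3.139, 0.0]
force: [-0.5, 1.3, 0.9]
width: 0.005
```

apply_moves(
  targets=[1,0,-0.0025,0,0,1,0,-0.0025,0,0,1,0,0,0,0],
)

```text
clock: 28.4
position: [0.4763, 0.0319, 0.1069]
ee_rot: [-0.124, -3.139, 0.0]
force: [-0.4, 2.4, -0.2]
width: 0.005
```

apply_moves(
  targets=[1,0,-0.0025,0,0,1,0,0,0,0],
)

```text
clock: 28.65
position: [0.4761, 0.0309, 0.1069]
ee_rot: [-0.123, -3.139, 0.0]
force: [-1.5, 2.3, 0.4]
width: 0.003
```

```bash
python3 -c "
from h import *
plan((-130,9,107))"
```

```text
t 28.65 case mm [-129.8   10.3  106.9] F [-1.5  2.3  0.4] toolx yaw 175.49 want 175.46 w 0.0
(-130, 9, 107) share xyz [ 0.0005 -0.0032 -0.0003]
```

apply_moves(
  targets=[1,0,-0.0025,0,0,1,0,0,0,0],
)

```text
clock: 28.9
position: [0.476, 0.03, 0.1069]
ee_rot: [-0.123, -3.139, -0.0]
force: [-1.4, 3.4, 1.4]
width: 0.005
```

apply_moves(
  targets=[1,0,-0.0025,0,0,1,0,0,0,0],
)

```text
clock: 29.15
position: [0.476, 0.03, 0.1069]
ee_rot: [0.122, 3.139, 0.002]
force: [0.1, 6.9, 0.3]
width: 0.002
```

apply_moves(
  targets=[1,0,-0.0025,0,0,1,0,0,0,0],
)

```text
clock: 29.4
position: [0.4761, 0.0299, 0.107]
ee_rot: [0.121, 3.139, 0.003]
force: [-0.3, 10.3, -0.2]
width: 0.005
```

The hand has stopped and the force is climbing (7, then 10 N), so this is the hard stop. I'll back off, lift, and look.

apply_moves(
  targets=[1,0,0.03,0,0,1,0,0.05,0,0,1,0,0,-0.1,0,1,0,0,-0.13,0,1,0,0.14,0,0,1,0,0.14,0,0,1,0,0.14,0,0,1,0,0,0,0,1,0,0,0,0],
)

```text
clock: 30.52
position: [0.4917, 0.2265, 0.1986]
ee_rot: [-0.124, -3.139, 0.002]
force: [-1.0, -0.6, 0.1]
width: 0.003
```

```bash
python3 -c "
from h import *
plan()
import cv2
im=eyes.get_image('scene')[:,:,::-1]
cv2.imwrite('pics/z18.png',cv2.resize(im[120:390,140:410],None,fx=2.2,fy=2.2,interpolation=cv2.INTER_CUBIC))
im=eyes.get_image('top')[:,:,::-1]; cv2.imwrite('pics/topfull.png',im)
cv2.imwrite('pics/z19.png',cv2.resize(im[140:270,200:350],None,fx=5,fy=4.6,interpolation=cv2.INTER_CUBIC))
h=cv2.cvtColor(im,cv2.COLOR_BGR2HSV); m=cv2.inRange(h,(5,180,120),(14,255,255)); m[:,:230]=0;m[:,300:]=0;m[:220]=0;m[255:]=0
ys,xs=np.nonzero(m); k=ray('top',(xs.mean(),ys.mean()),.145)[:2]-O; c,s=np.cos(YAW),np.sin(YAW); print('knob case',len(xs),c*k[0]+s*k[1],-s*k[0]+c*k[1])
"
```

```text
t 30.52 case mm [-129.7  206.5  198.6] F [-1.  -0.6  0.1] toolx yaw 175.48 want 175.46 w 0.0
knob case 76 -0.13011607656886562 -0.018958272217683078
```

View pics/z18.png

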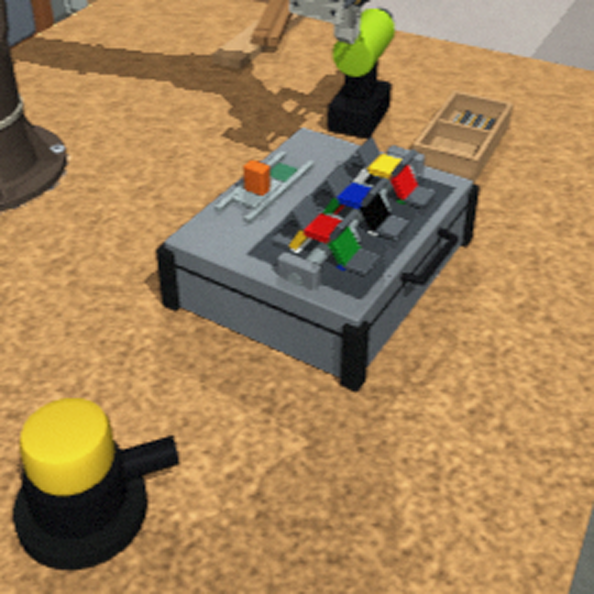

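View pics/z19.png

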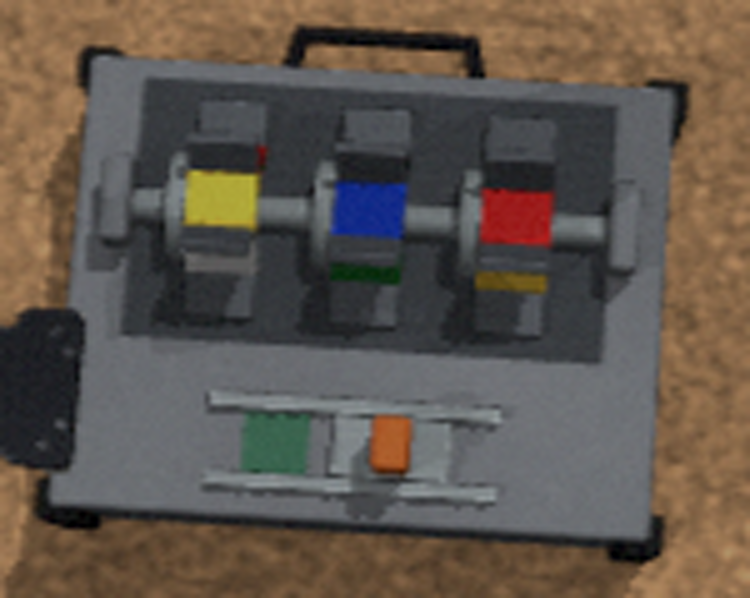

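The bolt's knob has moved from y = +21.0 to −19.0 mm, which is the full 40 mm. All three colours are square on top, the bystanders are where they were, and the gripper is clear.

```bash
python3 -c "
from cell import arm
print(arm.sign_off())"
```

```text
the job is handed in; nothing more can be done
None
```

The case is unlocked and the job is handed in, at about 30.6 s on the robot's clock. No verdict is reported at hand-in.

- **Drums:** I turned the left drum +120°, the middle about −85° and the right about −150°. With the bolt still shut, the camera measurements put all three within about 4° of square; the tolerance is 11.5°. I did not re-measure them after the push, but the final pictures show yellow, blue and red on top.
- **Bolt:** I pushed it gently to the robot's right. Drag was about 3 N and the force reached about 10 N at the hard stop. The knob moved from case y = +21.0 mm to −19.0 mm, which is the full 40 mm.
- **Bystanders:** The sander, tray and drill look unmoved in the final scene picture. I did not measure their positions.
- **What disagreed:** The real fingertips sit about 20 mm above the reported TCP. My first stroke therefore passed over the left drum's rib without touching it, so I lowered the strokes by about 20 mm and they worked. The top view read the top fields at −2° to −4° and the scene view at +2° to +4°, so there is a bias of a few degrees between cameras.

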